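# Put the dried post back in the lid rack

### The arm

A 6-joint arm with a two-finger parallel gripper is mounted at the origin on the work surface. World frame = base frame: x ahead of the robot, y to its left, z up, the work surface at z = 0. Lengths are in m, angles in rad, forces in N, time in s.
With the tool pointing down it reaches from about 0.35 to 0.925 m from the base axis. Payload 6.4 kg.
Tool frame: the origin (TCP) lies on the centre line of the jaws, within the pads' length; the fingertips stand nose_length ahead of it and the grasp point (between the pads) lies 5 mm behind it (nose_length is the distance from the TCP to the fingertips, in m); z points along the fingers, x is the direction in which the jaws open and shut, and the axes are right-handed (so a half turn about z gives the same grasp; the last joint's range is limited). The gripper opens to 85 mm and grips with 20 to 120 N. Pads are 22 mm wide; open, the fingers measure 114 mm over their backs; the gripper's body (76 mm by 85 mm) begins 54 mm behind the grasp point. The pads swing forward as they close: fully open they stand 13 mm farther back than shut.
Start: joints at [1.166, 0.245, 1.558, -0, 1.339, -0.174], TCP at [0.149, 0.633, 0.245] pointing down, gripper open.
Joint ranges: [-3.13, 3.13], [-1.02, 2.26], [0.13, 2.54], [-0.95, 4.09], [0.21, 2.88], [-2.74, 2.74]. Speed limits (rad/s): [2.57, 2.57, 3.14, 3.14, 3.14, 3.14].

### API

Orientations are given as a unit quaternion [x, y, z, w].
In Python, from bench import state, grab_frame, close_job, nose_length gives the robot as it stands. The module is installed in compiled form; this text tells all that it offers.
- The arm moves only by the tool step_arm, never from a script. Its argument "series" is text: rows parted by semicolons, each of 5 numbers parted by spaces: the closure in counts, from 0 (fully open) to 255 (shut), then the shift along the tool's x, y, z in units of 50 mm (1.0 is 50 mm), then the turn about the tool's z in units of 8 degrees (1.0 is 8 degrees). A call has 1 to 20 rows; each row is the pose to reach, as a shift and turn from the pose commanded when the call began, along the tool's axes at that moment; what a row does not reach only later rows make up. A row lasts 1/10 s, in which the tool goes at most 50 mm and 8.59 degrees, less where a joint would pass 70% of its speed; a pose out of reach is approached as far as the arm can. A call with a gripper value outside its range is refused whole. The fingers move at their own pace and stop on an object; "squeeze" is the grip in N (left out, the last holds). Time passes only in rows, so rows that repeat a pose let the fingers close. It gives the time, the measured TCP pose, the force and the opening at its end, in the units of the state.
- state(): the state, without advancing time (a new reading comes with each control period).
- grab_frame(name): name is "scene" or "top"; returns a dict with "color" (480x640x3 uint8, blue, green, red), "z_map" (480x640 float32, m along the optical axis (not along the pixel's ray), 0 where there is no reading), "camera_matrix" (3x3 intrinsics, pixels), "k1" (the pictures are not rectified: a ray, as slopes to the right and down, at radius r is drawn at 1 + k1 r^2 times it, then the intrinsics apply), "extrinsics" (4x4, takes a point from world to camera coordinates). Camera axes: x right, y up, looking along -z (the intrinsics and any distortion apply to the point x, -y, -z); pixel columns grow to the right and rows downward; lengths in m; the calibration is good to about 2 mm. A picture is of the moment at which its call begins.
- close_job(): hands the job in, once; it reports no verdict.
The state is a dict: "t": time; "joint_positions": joint angles; "joint_vel": joint speeds; "joint_efforts": joint torques, N m; "position": TCP position; "tcp_rot": TCP orientation; "wrist_force": force on the tool from outside, world axes, zero at the start; "moment": the same for the moment, N m; "finger_gap": finger opening in m.
Only numpy, scipy, OpenCV 4.12 (cv2) and the standard library are available. Lean on these libraries where they do the work, as an engineer would, in place of code of your own. Each camera call takes 0.05 s, during which the arm holds its last target. There are 200 camera calls.

### The job

The loose wooden post of the pan-lid rack is drying in one of the two white cups. Take it by its shaft, lower it into the rack's empty round hole, fully home and upright with its collar resting flat on the rack, and only then let go. Leave the wooden pestle standing in the other cup.

Things in the scene. Friction and masses are not known exactly. Their poses are not given: they have to be found in the camera images.
- post_mid (a point): Loose wooden post (all mm): shaft 24 wide, 80 long; under it a collar 68 wide, 8 thick; then a spigot 22 wide, 28 long, its last 12 tapering to 10. This point: mid-SHAFT on the axis, the place to grip (25 N is safe); 40 below the top, 48 above the collar's underside, 76 above the tip; z up. Collar rests on the rim of a fixed white cup (56 wide, 70 tall), spigot inside: lift 40 mm or more.
- well (a point): Empty blind hole in the rack's top: 38 mm wide, 3 mm chamfer, 34 deep. This point: centre of its mouth, z up, y along the bar. Rack: fixed wooden bar 240 x 100, 45 high; the hole is 65 from its middle; 130 mm from it towards +y of this frame stands a fixed post like the loose one (top 88 above the bar: carry over it). With the loose post home, post_mid is 48 mm above this point.
- pestle_mid (a point): Bystander: wooden pestle 142 mm tall standing in the other cup (same size; which cup varies): foot 42 mm wide, neck 20, ball 36 on top, no collar; ball top 148 above the counter. This point: on its axis half-way up, z up along it. A spice jar (48 wide, 85 tall) and a blue mug (80 wide, 90 tall) also stand on the counter, farther from the robot.
Things that resemble listed ones, but are neither listed nor needed, are in the scene too. What is shaped like the part that bears post_mid but green is not meant.

How it is judged:
By the outcome, as a careful person would: the job done as asked, in the order asked, and still so for the second after the job is handed in, with the robot touching nothing.
It also fails if it takes over 40 s, if anything falls off the work surface, if the arm or the gripper's body presses on something with over 40 N, if the wrist force passes 120 N, or if a joint passes its speed limit or range.

## Working session

There is one attempt and no reset: what is moved stays moved. The work goes in short steps, Python scripts to look and compute and a tool call to move; the robot and the scene stay as the last step left them, time stands still between calls to the robot, and variables do not carry over. Pictures are saved under pics/ and viewed, about 8 in all and at most 12, crops included, and the job is handed in when it is done.

Besides the shell and the picture viewer there is one more tool, called after "Call:" in YAML: its name, and indented under it one key for each argument. step_arm: Moves the arm, as the interface text tells. Its arguments: {"type":"object","properties":{"series":{"type":"string"},"squeeze":{"type":"number"}},"required":["series"]}

```bash
mkdir -p pics
cat > h.py <<'E'
import numpy as np, cv2
from bench import state, grab_frame, close_job, nose_length
def cloud(f):
    """world xyz per pixel (nan where no depth)"""
    K=np.array(f["camera_matrix"],float);k1=f["k1"];T=np.array(f["extrinsics"],float);z=f["z_map"]
    v,u=np.mgrid[0:480,0:640]
    xd=(u-K[0,2])/K[0,0]; yd=(v-K[1,2])/K[1,1]
    x,y=xd.copy(),yd.copy()
    for _ in range(15):
        s=1+k1*(x*x+y*y); x=xd/s;y=yd/s
    P=np.stack([x*z,-y*z,-z],-1)
    W=(P-T[:3,3])@T[:3,:3]
    W[z<=0]=np.nan
    return W
E
python3 - <<'E'
from h import *
s=state();print(s, nose_length if not callable(nose_length) else nose_length())
for n in("scene","top"):
    f=grab_frame(n);cv2.imwrite(f"pics/{n}0.png",f["color"]);np.savez(f"{n}0.npz",W=cloud(f),c=f["color"])
    T=np.array(f["extrinsics"]);print(n,f["k1"],-T[:3,:3].T@T[:3,3],np.array(f["camera_matrix"]).round(1).tolist())
E
```

```text
{'t': 0.0, 'joint_positions': array([ 1.16590746e+00,  2.45783207e-01,  1.55901666e+00,  1.75532884e-05,
        1.33869472e+00, -1.74090151e-01]), 'joint_vel': array([-0.00046773, -0.00099073,  0.00014333, -0.00054956, -0.00078995,
       -0.00019616]), 'joint_efforts': array([ 1.67651728e-03, -4.29511392e+01, -3.26131511e+01, -5.25494545e-05,
        5.36663094e-03, -3.81703535e-05]), 'position': array([0.14846325, 0.63227474, 0.24419862]), 'tcp_rot': array([ 7.83823313e-01,  6.20983180e-01, -8.40470388e-04,  4.44987140e-04]), 'wrist_force': array([-0.37235917,  0.33951183,  0.31229803]), 'moment': array([-0.05919872,  0.00069728, -0.05387573]), 'finger_gap': 0.08552774711697946} 0.014
scene -0.02323660374205382 [ 1.43634444 -0.12742519  0.78231596] [[599.9, 0.0, 316.2], [0.0, 599.9, 236.9], [0.0, 0.0, 1.0]]
top -0.16753160573218168 [ 0.42752082 -0.04642762  1.23927918] [[592.7, 0.0, 320.0], [0.0, 592.7, 239.8], [0.0, 0.0, 1.0]]
```

View pics/scene0.png

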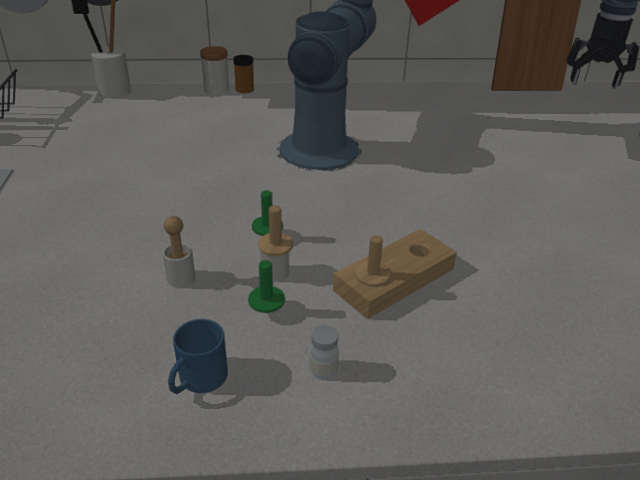

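View pics/top0.png

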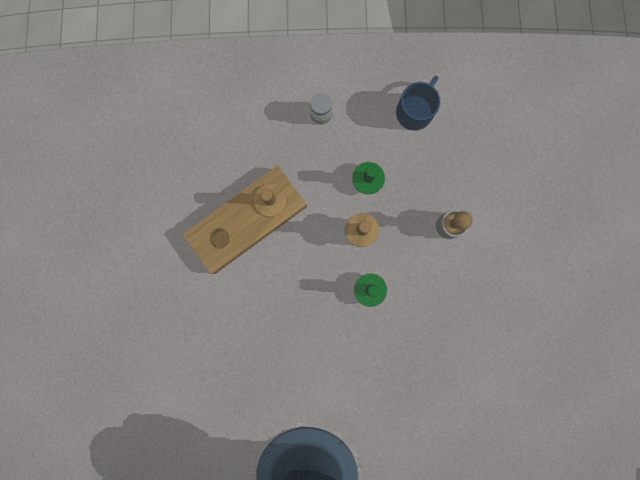

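The views show the loose post in a cup at scene (275,235) and top (362,229). It has a green lookalike on each side, at top (369,178) and (370,290). The pestle is at top (456,222), the empty hole at top (220,238) and the fixed post at (268,198). Next I'll measure these.

Run:
```python
from h import *
def circ(P):
    (c,r)=cv2.minEnclosingCircle(P[:,:2].astype(np.float32)*1000); return np.round(c,1),round(r,1),len(P)
def near(W,c,r,z0,z1):
    m=(np.hypot(W[...,0]-c[0],W[...,1]-c[1])<r)&(W[...,2]>z0)&(W[...,2]<z1); return W[m]
D={n:np.load(n+"0.npz")["W"] for n in("top","scene")}
t=D["top"]
for nm,(u,v) in dict(post=(362,229),pestle=(460,219),g1=(369,175),g2=(371,291),fixed=(268,197)).items():
    print(nm,np.round(np.nanmedian(t[v-2:v+3,u-2:u+3].reshape(-1,3),0)*1000,1))
for n in D:
    W=D[n]; c=np.nanmedian(t[227:232,360:365].reshape(-1,3),0)[:2]
    A=near(W,c,.045,.153,.163); print(n,"shaft top",circ(A) if len(A) else 0, np.median(A[:,2]) if len(A) else 0)
    A=near(W,c,.06,.073,.083); print(n,"collar",circ(A), np.median(A[:,2]), A.mean(0)[:2])
    for z in range(90,156,16):
        A=near(W,c,.04,z/1e3,(z+16)/1e3); print("  slice",z,len(A),(A.mean(0)*1000).round(1) if len(A) else 0)
# rack: top plane pixels and outline
for n in D:
    W=D[n];m=(abs(W[...,2]-.045)<.005)&(W[...,1]>.0)&(W[...,0]>.3)&(W[...,0]<.75)&(W[...,1]<.35)
    m=cv2.morphologyEx(m.astype(np.uint8),cv2.MORPH_OPEN,np.ones((3,3)))>0
    A=W[m]; r=cv2.minAreaRect(A[:,:2].astype(np.float32)*1000);print(n,"rack",r,np.median(A[:,2]),len(A))
    c0=np.nanmedian(t[233:243,215:225].reshape(-1,3),0)[:2]
    # hole: points below top within the rack
    B=near(W,c0,.035,-.01,.038);print(n,"hole deep",circ(B),B[:,2].min(),B.mean(0)[:2])
    # rim: rasterise
    if n=="top":
        g=cv2.cvtColor(np.load("top0.npz")["c"],cv2.COLOR_BGR2GRAY)
cv2.imwrite("pics/c.png",np.hstack([cv2.resize(np.load("top0.npz")["c"][160:280,180:310],None,fx=3,fy=3,interpolation=cv2.INTER_CUBIC),cv2.resize(np.load("scene0.npz")["c"][190:310,330:460],None,fx=3,fy=3,interpolation=cv2.INTER_CUBIC)]))
```

```text
post [ 507.6 -120.1  158.4]
pestle [ 522.5 -304.6  147. ]
g1 [ 614.1 -139.6  115. ]
g2 [ 392.5 -136.4  116.5]
fixed [574.3  53.1 133.8]
top shaft top (array([ 512.5, -123.8]), 11.6, 126) 0.15784848128352189
top collar (array([ 512.9, -124.1]), 34.0, 737) 0.0786069209337176 [ 0.51181436 -0.12315061]
  slice 90 9 [ 508.  -116.6   98.4]
  slice 106 9 [ 503.7 -119.2  113. ]
  slice 122 8 [ 508.2 -116.4  130.9]
  slice 138 19 [ 508.5 -121.6  148. ]
  slice 154 121 [ 512.4 -123.8  158. ]
scene shaft top (array([ 511.6, -123.5]), 13.1, 87) 0.15706192727543958
scene collar (array([ 511.7, -123. ]), 34.8, 500) 0.07753840196510747 [ 0.51915664 -0.12313359]
  slice 90 80 [ 519.7 -122.7   97.9]
  slice 106 85 [ 519.6 -122.9  114. ]
  slice 122 93 [ 519.4 -122.8  130.4]
  slice 138 88 [ 519.3 -123.   146.3]
  slice 154 82 [ 513.7 -123.   157. ]
top rack ((542.738525390625, 110.5972900390625), (101.69316864013672, 241.79995727539062), 34.3061408996582) 0.04544130518628897 4218
top hole deep (array([506.6, 163.9]), 20.1, 266) 0.004090005919226498 [0.50776177 0.16849611]
scene rack ((542.0017700195312, 112.92518615722656), (103.81881713867188, 245.60354614257812), 35.0069694519043) 0.044706888962211595 3143
scene hole deep (array([495.8, 168.9]), 17.5, 132) 0.013625681774314438 [0.48818445 0.1709676 ]
```

View pics/c.png

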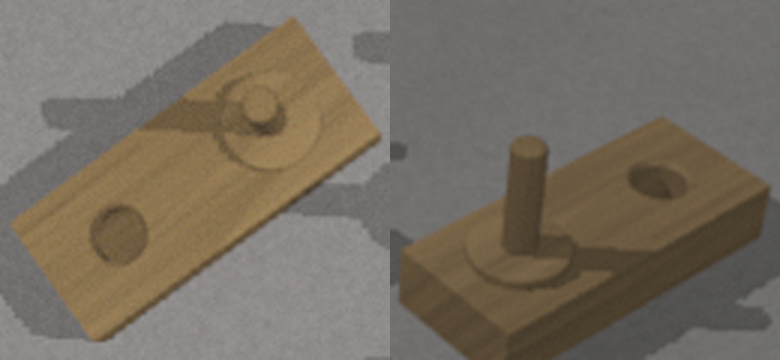

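Measured positions, in m:

| Item | x | y | Height check |
|---|---|---|---|
| Post axis | 0.512 | −0.1235 | top 158 mm, collar top 78 mm, both as specified |
| Hole (rack fit) | ≈0.506 | 0.165 | rack top 45 mm |

The current jaw direction is about 77° from x, which is clear at both places. I'll travel over the post first.

Call:
step_arm:
  series: "0 -0.725 0.585 0 0;0 -1.45 1.17 0 0;0 -2.175 1.755 0 0;0 -2.9 2.34 0 0;0 -3.625 2.925 0 0;0 -4.35 3.51 0 0;0 -5.075 4.095 0 0;0 -5.8 4.68 0 0;0 -6.525 5.265 0 0;0 -7.25 5.85 0 0;0 -7.975 6.435 0 0;0 -8.7 7.02 0 0;0 -9.425 7.605 0 0;0 -10.15 8.19 0 0;0 -10.875 8.775 0 0;0 -11.6 9.36 0 0;0 -12.325 9.945 0 0;0 -13.05 10.53 0 0;0 -13.05 10.53 0 0;0 -13.05 10.53 0 0"
  squeeze: 25

```text
t: 2.1
position: [0.5117, -0.1234, 0.2445]
tcp_rot: [0.784, 0.62, -0.0, -0.001]
wrist_force: [0.5, 0.6, -0.2]
finger_gap: 0.085
```

```bash
cat >> h.py <<'E'
from scipy.spatial.transform import Rotation as R
def go(target):
    "shift to TCP target in tool units"
    s=state();M=R.from_quat(s["tcp_rot"]).as_matrix()
    print("t",round(s["t"],2),"pos",s["position"].round(4),"gap",round(s["finger_gap"],4),"F",s["wrist_force"].round(1),"\nM",M.round(3).tolist())
    print("units",((np.array(target)-s["position"])@M/.05).round(3),"j",s["joint_positions"].round(2))
E
python3 -c "
from h import *
go([.512,-.1235,.113])
f=grab_frame('scene');cv2.imwrite('pics/s1.png',cv2.resize(f['color'][100:340,120:440],None,fx=2,fy=2))"
```

```text
t 2.1 pos [ 0.5117 -0.1234  0.2445] gap 0.085 F [ 0.5  0.6 -0.2] 
M [[0.23, 0.973, -0.002], [0.973, -0.23, 0.001], [0.001, -0.002, -1.0]]
units [-2.000e-03  1.100e-02  2.631e+00] j [-0.45 -0.04  1.87  0.    1.32 -1.79]
```

View pics/s1.png

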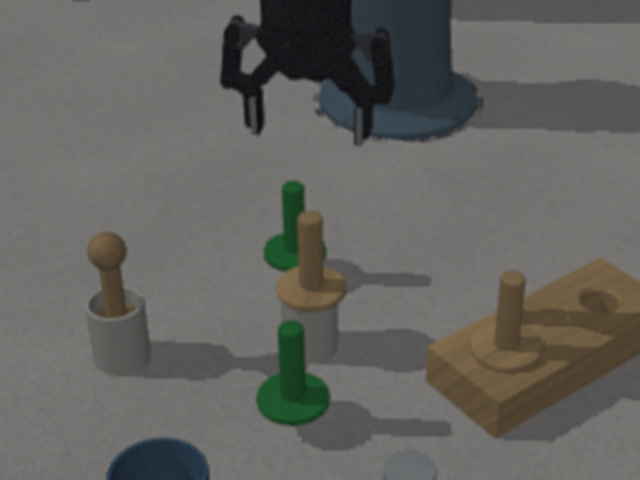

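The open gripper hangs straight over the tan post: jaws at (255,130) and (360,140), post top at (311,220). I'll descend and close.

Call:
step_arm:
  series: "0 0 0 0.3 0;0 0 0 0.65 0;0 0 0 1.0 0;0 0 0 1.35 0;0 0 0 1.7 0;0 0 0 2.05 0;0 0 0 2.35 0;0 0 0 2.55 0;0 0 0 2.63 0;0 0 0 2.63 0;255 0 0 2.63 0;255 0 0 2.63 0;255 0 0 2.63 0;255 0 0 2.63 0;255 0 0 2.63 0;255 0 0 2.63 0;255 0 0 2.63 0;255 0 0 2.63 0;255 0 0 2.63 0;255 0 0 2.63 0"
  squeeze: 25

```text
t: 4.15
position: [0.5122, -0.1231, 0.1141]
tcp_rot: [0.784, 0.621, 0.0, 0.0]
wrist_force: [-0.5, -1.3, 3.5]
finger_gap: 0.0231
```

```bash
python3 -c "
from h import *
go([.512,-.1235,.26])"
```

```text
t 4.15 pos [ 0.5122 -0.1231  0.1141] gap 0.0231 F [-0.5 -1.3  3.5] 
M [[0.229, 0.973, 0.001], [0.973, -0.229, -0.0], [-0.0, 0.001, -1.0]]
units [-0.01  -0.    -2.917] j [-0.45  0.12  1.96 -0.    1.06 -1.79]
```

Call:
step_arm:
  series: "255 0 0 -0.1 0;255 0 0 -0.25 0;255 0 0 -0.45 0;255 0 0 -0.7 0;255 0 0 -0.95 0;255 0 0 -1.2 0;255 0 0 -1.45 0;255 0 0 -1.7 0;255 0 0 -1.95 0;255 0 0 -2.2 0;255 0 0 -2.45 0;255 0 0 -2.7 0;255 0 0 -2.85 0;255 0 0 -2.9 0;255 0 0 -2.9 0;255 0 0 -2.9 0"

```text
t: 5.75
position: [0.5116, -0.1227, 0.2581]
tcp_rot: [0.784, 0.621, -0.0, -0.001]
wrist_force: [0.3, -1.0, -1.3]
finger_gap: 0.0235
```

```bash
python3 -c "
from h import *
go([.506,.165,.2597])
f=grab_frame('scene');g=grab_frame('top');cv2.imwrite('pics/s2.png',np.hstack([cv2.resize(f['color'][70:310,140:460],None,fx=1.25,fy=1.25),cv2.resize(g['color'][110:350,180:500],None,fx=1.25,fy=1.25)]))"
```

```text
t 5.75 pos [ 0.5116 -0.1227  0.2581] gap 0.0235 F [ 0.3 -1.  -1.3] 
M [[0.229, 0.973, -0.001], [0.973, -0.229, 0.001], [0.0, -0.001, -1.0]]
units [ 5.575 -1.426 -0.029] j [-0.45 -0.06  1.86 -0.    1.34 -1.79]
```

View pics/s2.png

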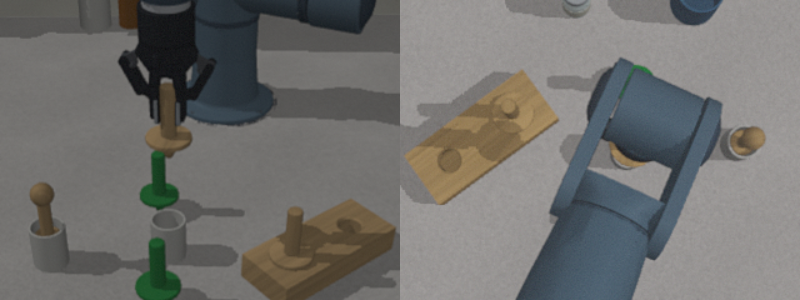

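The post is held (scene crop, shaft (168,100), collar (168,138)), its cup is empty, and the pestle is untouched. I'll carry it above the hole.

Call:
step_arm:
  series: "255 0.1 -0.025 0 0;255 0.3 -0.075 0 0;255 0.6 -0.15 0 0;255 1.0 -0.255 0 0;255 1.4 -0.36 0 0;255 1.8 -0.46 0 0;255 2.2 -0.56 0 0;255 2.6 -0.665 0 0;255 3.0 -0.77 0 0;255 3.4 -0.87 0 0;255 3.8 -0.97 0 0;255 4.2 -1.075 0 0;255 4.6 -1.175 0 0;255 4.95 -1.265 0 0;255 5.25 -1.34 0 0;255 5.45 -1.395 0 0;255 5.55 -1.42 0 0;255 5.58 -1.43 0 0;255 5.58 -1.43 0 0;255 5.58 -1.43 0 0"

```text
t: 7.85
position: [0.5062, 0.1647, 0.2588]
tcp_rot: [0.784, 0.621, -0.0, 0.0]
wrist_force: [-0.2, -0.4, -1.8]
finger_gap: 0.0233
```

```bash
python3 -c "
from h import *
go([.506,.165,.08])
f=grab_frame('scene');W=cloud(f);c=f['color']
# tan pixels around the held post
hsv=cv2.cvtColor(c,cv2.COLOR_BGR2HSV)
m=(np.hypot(W[...,0]-.506,W[...,1]-.165)<.05)&(W[...,2]>.15)&(W[...,2]<.32)&(hsv[...,1]>70)&(hsv[...,0]<25)
for z in np.arange(.17,.31,.01):
    A=W[m&(abs(W[...,2]-z)<.005)]
    if len(A)>5: print(round(z,3),len(A),'x',(A[:,0].min()*1e3).round(1),(A[:,0].max()*1e3).round(1),'y',(A[:,1].min()*1e3).round(1),(A[:,1].max()*1e3).round(1),'med',(np.median(A,0)*1e3).round(1))
v,u=np.where(m);print(u.min(),u.max(),v.min(),v.max())
cv2.imwrite('pics/s3.png',cv2.resize(c[90:290,300:500],None,fx=3,fy=3,interpolation=cv2.INTER_CUBIC))"
```

```text
t 7.85 pos [0.5062 0.1647 0.2588] gap 0.0233 F [-0.2 -0.4 -1.8] 
M [[0.229, 0.973, -0.0], [0.973, -0.229, -0.0], [-0.0, 0.0, -1.0]]
units [ 0.006 -0.006  3.575] j [ 0.1  -0.04  1.84 -0.    1.34 -1.24]
0.19 13 x 507.3 513.3 y 157.6 168.0 med [510.5 162.6 192.2]
0.2 20 x 507.8 519.5 y 155.1 169.6 med [513.6 162.7 199. ]
0.22 468 x 474.3 541.2 y 132.0 196.7 med [517.2 158.9 221. ]
0.23 63 x 501.8 522.6 y 153.4 177.1 med [515.9 162.9 229.9]
0.24 63 x 506.5 520.5 y 153.5 176.3 med [515.9 162.7 239.6]
0.25 63 x 507.7 520.5 y 151.4 176.6 med [515.8 161.9 250. ]
0.26 65 x 509.0 520.9 y 151.2 175.8 med [515.6 162.9 260. ]
0.27 65 x 507.4 519.8 y 150.5 176.5 med [515.9 162.2 269.8]
0.28 74 x 497.0 520.3 y 152.1 177.7 med [515.1 162.8 279.8]
0.29 71 x 503.9 521.2 y 150.3 178.5 med [515.5 162.3 290.5]
0.3 85 x 495.3 519.6 y 149.8 173.9 med [512.5 163.6 300.2]
414 449 133 190
```

View pics/s3.png

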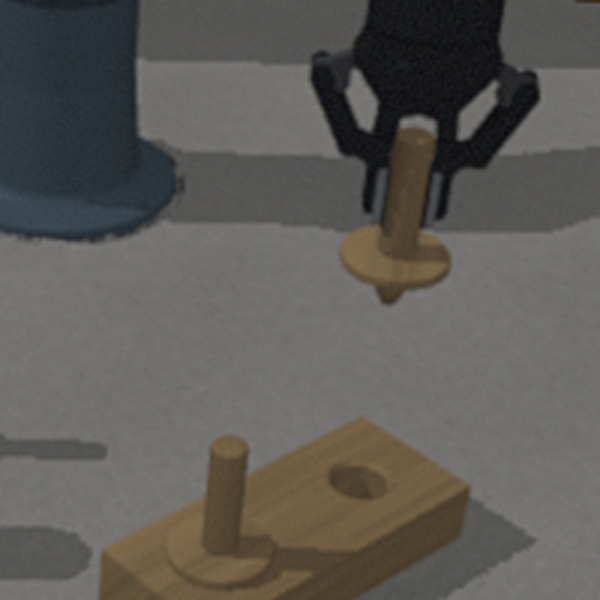

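The post hangs upright (depth slices constant within about 1 mm), with its axis at about (0.506, 0.164) over the hole. I expect home at TCP z ≈ 0.089, so I'll descend to just above that and check.

Call:
step_arm:
  series: "255 0 0 0.1 0;255 0 0 0.3 0;255 0 0 0.55 0;255 0 0 0.8 0;255 0 0 1.05 0;255 0 0 1.3 0;255 0 0 1.5 0;255 0 0 1.7 0;255 0 0 1.9 0;255 0 0 2.1 0;255 0 0 2.3 0;255 0 0 2.5 0;255 0 0 2.65 0;255 0 0 2.8 0;255 0 0 2.9 0;255 0 0 3.0 0;255 0 0 3.1 0;255 0 0 3.2 0;255 0 0 3.25 0;255 0 0 3.25 0"

```text
t: 9.9
position: [0.506, 0.1651, 0.0959]
tcp_rot: [0.784, 0.621, -0.0, -0.0]
wrist_force: [0.4, -0.0, -0.6]
finger_gap: 0.0231
```

```bash
python3 -c "
from h import *
go([.506,.165,.0885])"
```

```text
t 9.9 pos [0.506  0.1651 0.0959] gap 0.0231 F [ 0.4 -0.  -0.6] 
M [[0.229, 0.973, -0.001], [0.973, -0.229, -0.0], [-0.0, -0.001, -1.0]]
units [-0.001  0.001  0.148] j [ 0.1   0.16  1.95 -0.    1.03 -1.24]
```

No contact force so far, so the spigot is free in the hole. I'll creep down to contact.

Call:
step_arm:
  series: "255 0 0 0.03 0;255 0 0 0.06 0;255 0 0 0.09 0;255 0 0 0.11 0;255 0 0 0.12 0;255 0 0 0.13 0;255 0 0 0.13 0"

```text
t: 10.6
position: [0.5062, 0.1651, 0.0898]
tcp_rot: [0.784, 0.621, -0.0, 0.0]
wrist_force: [0.5, 0.6, -1.3]
finger_gap: 0.0237
```

Call:
step_arm:
  series: "255 0 0 0.01 0;255 0 0 0.02 0;255 0 0 0.02 0;255 0 0 0.02 0"

```text
t: 11.0
position: [0.5064, 0.1651, 0.0892]
tcp_rot: [0.784, 0.621, 0.0, 0.0]
wrist_force: [-2.2, -1.0, 3.3]
finger_gap: 0.0231
```

Call:
step_arm:
  series: "255 0 0 0.01 0;255 0 0 0.02 0;255 0 0 0.02 0;255 0 0 0.02 0"

```text
t: 11.4
position: [0.5064, 0.165, 0.0891]
tcp_rot: [0.784, 0.621, -0.0, 0.0]
wrist_force: [-6.0, -2.0, 11.5]
finger_gap: 0.0236
```

```bash
python3 -c "
from h import *
go([.506,.165,.0885])
print(state()['moment'].round(2))
f=grab_frame('scene');W=cloud(f);c=f['color']
m=(np.hypot(W[...,0]-.506,W[...,1]-.165)<.033)&(W[...,2]>.035)&(W[...,2]<.058)
A=W[m&(W[...,0]>.515)];print('collar plane',np.linalg.lstsq(np.c_[A[:,:2]-[.506,.165],np.ones(len(A))],A[:,2],rcond=None)[0].round(4),np.median(A[:,2]),len(A))
cv2.imwrite('pics/s4.png',cv2.resize(c[160:320,320:480],None,fx=3.5,fy=3.5,interpolation=cv2.INTER_CUBIC))"
```

```text
t 11.4 pos [0.5064 0.165  0.0891] gap 0.0236 F [-6.  -2.  11.5] 
M [[0.229, 0.974, -0.0], [0.974, -0.229, -0.0], [-0.0, -0.0, -1.0]]
units [-0.003 -0.008  0.012] j [ 0.1   0.18  1.95 -0.    1.01 -1.24]
[-0.25  0.92  0.02]
collar plane [-0.1677  0.0315  0.0549] 0.05234837603196275 232
```

View pics/s4.png

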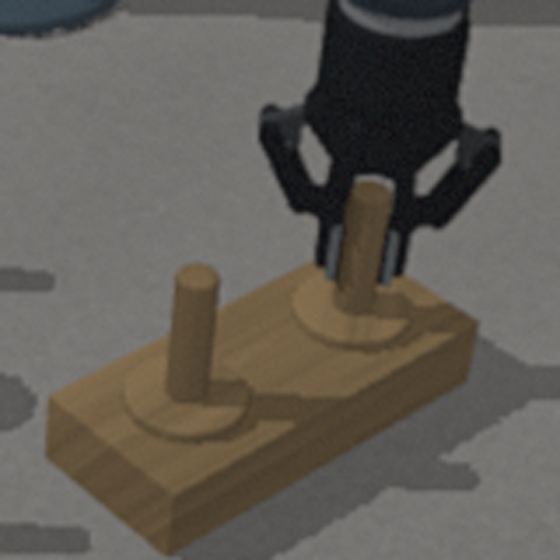

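Contact is 11 N at the predicted height, and the picture shows the collar seated at (350,310) and the post parallel to the fixed one. I'll press a touch more to settle it flat, then check the tilt before releasing.

Call:
step_arm:
  series: "255 0 0 0.01 0;255 0 0 0.02 0;255 0 0 0.02 0;255 0 0 0.02 0"

```text
t: 11.85
position: [0.5065, 0.1651, 0.0891]
tcp_rot: [0.784, 0.621, -0.001, -0.0]
wrist_force: [-10.0, -2.4, 18.8]
finger_gap: 0.0233
```

```bash
cat > chk.py <<'E'
from h import *
go([.506,.165,.0885])
f=grab_frame('scene');W=cloud(f);hsv=cv2.cvtColor(f['color'],cv2.COLOR_BGR2HSV);tan=(hsv[...,1]>70)&(hsv[...,0]<25)
for n,c in dict(loose=(.506,.165),fixed=(.579,.058)).items():
    d=np.hypot(W[...,0]-c[0],W[...,1]-c[1]);z=W[...,2]
    A=W[(d<.030)&(W[...,0]>c[0]+.014)&(abs(z-.053)<.006)]
    p=np.linalg.lstsq(np.c_[A[:,:2]-c,np.ones(len(A))],A[:,2],rcond=None)[0]
    S=W[tan&(d<.02)&(z>.065)&(z<.125)]
    q=[np.polyfit(S[:,2],S[:,i],1)[0] for i in(0,1)]
    print(n,'collar slopes,z',p.round(4),len(A),'shaft lean dx/dz,dy/dz',np.round(q,4),len(S),'top z',np.nanmax(np.where(tan&(d<.02)&(z<.16),z,np.nan)).round(4))
E
python3 chk.py
```

```text
t 11.85 pos [0.5065 0.1651 0.0891] gap 0.0233 F [-10.   -2.4  18.8] 
M [[0.228, 0.974, -0.001], [0.974, -0.228, -0.001], [-0.001, -0.001, -1.0]]
units [-0.003 -0.009  0.012] j [ 0.1   0.18  1.95 -0.    1.01 -1.24]
loose collar slopes,z [-0.0068  0.0005  0.0528] 96 shaft lean dx/dz,dy/dz [-0.0097 -0.0068] 296 top z 0.1416
fixed collar slopes,z [-0.0256 -0.0078  0.0534] 119 shaft lean dx/dz,dy/dz [ 0.0045 -0.0081] 321 top z 0.1359
```

The collar is at 52.8 mm and flat within 0.5°, and the shaft leans less than 1°, the same as the fixed post. I'll relieve the press, open, and then rise.

Call:
step_arm:
  series: "255 0 0 -0.03 0;255 0 0 -0.03 0;255 0 0 -0.03 0;0 0 0 -0.03 0;0 0 0 -0.03 0;0 0 0 -0.03 0;0 0 0 -0.03 0;0 0 0 -0.03 0;0 0 0 -0.03 0;0 0 0 -0.03 0;0 0 0 -0.03 0;0 0 0 -0.03 0"

```text
t: 13.1
position: [0.5062, 0.1651, 0.0883]
tcp_rot: [0.784, 0.621, 0.0, 0.0]
wrist_force: [0.7, -0.5, 0.3]
finger_gap: 0.0851
```

Call:
step_arm:
  series: "0 0 0 -0.1 0;0 0 0 -0.3 0;0 0 0 -0.6 0;0 0 0 -0.9 0;0 0 0 -1.2 0;0 0 0 -1.5 0;0 0 0 -1.8 0;0 0 0 -2.1 0;0 0 0 -2.4 0;0 0 0 -2.7 0;0 0 0 -3.0 0;0 0 0 -3.3 0;0 0 0 -3.6 0;0 0 0 -3.8 0;0 0 0 -3.9 0;0 0 0 -3.9 0;0 0 0 -3.9 0"

```text
t: 14.8
position: [0.5059, 0.1651, 0.2826]
tcp_rot: [0.784, 0.621, -0.001, -0.0]
wrist_force: [1.0, 0.2, -0.3]
finger_gap: 0.0853
```

```bash
python3 chk.py && python3 -c "
from h import *
f=grab_frame('scene');cv2.imwrite('pics/s5.png',cv2.resize(f['color'][60:340,140:480],None,fx=2,fy=2))"
```

```text
t 14.8 pos [0.5059 0.1651 0.2826] gap 0.0853 F [ 1.   0.2 -0.3] 
M [[0.229, 0.973, -0.001], [0.973, -0.229, -0.0], [-0.0, -0.001, -1.0]]
units [1.000e-03 7.000e-03 3.882e+00] j [ 0.1  -0.06  1.82 -0.    1.39 -1.24]
loose collar slopes,z [0.0168 0.0071 0.0523] 97 shaft lean dx/dz,dy/dz [ 0.0127 -0.0192] 291 top z 0.1348
fixed collar slopes,z [-0.0648  0.0047  0.0541] 115 shaft lean dx/dz,dy/dz [ 0.0022 -0.0109] 312 top z 0.1349
```

View pics/s5.png

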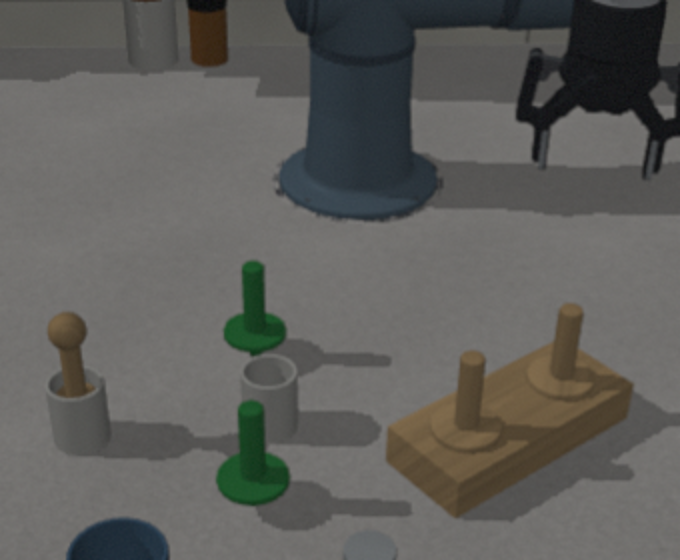

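The post stands home and upright at (568,340), a match for the fixed one at (471,390). The gripper is clear, and the pestle still stands in its cup at (73,390). Handing in.

```bash
python3 -c "
from bench import close_job
print(close_job())"
```

```text
the job is handed in; nothing more can be done
None
```

The loose post is standing fully home and upright in the rack's hole, and I handed the job in at about 15 s of robot time. I gripped it mid-shaft at 25 N, lifted it out of the cup, carried it above the fixed post's height and lowered it to light contact (about 19 N at most). I then eased the pressure, opened the jaws and drew back.

**Last checks, after release:**
- **Height:** the loose post's top is at 134.8 mm and the fixed post's at 134.9 mm. Its collar top is at about 52–53 mm, and 53 mm is expected.
- **Lean:** collar and shaft came out within about 1° of upright. The noise is of that size, since the fixed collar itself read up to 3.7° off in the same check, so the agreement in heights is the stronger evidence.
- **Surroundings:** the pestle still stands in its cup, the green posts look untouched in the last picture, and the wrist force is near zero.

**One disagreement:** while pressing down I saw a side force of about 10 N, probably friction in the grip. It vanished on release. I saw no failed checks.

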